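# Sort two sleeves on a gauge pin and set the jaw screw

### The arm

A 7-joint arm with a two-finger parallel gripper is mounted at the origin on the work surface. World frame = base frame: x ahead of the robot, y to its left, z up, the work surface at z = 0. Lengths are in m, angles in rad, forces in N, time in s.
With the tool pointing down it reaches from about 0.35 to 0.9 m from the base axis. Payload 8.1 kg.
Tool frame: the origin (TCP) lies at the centre of the arm's flange, where the gripper is bolted on; the fingertips stand 178 mm ahead of it and the grasp point (between the pads) lies 159 mm ahead of it; z points along the fingers, x is the direction in which the jaws open and shut, and the axes are right-handed (so a half turn about z gives the same grasp; the last joint's range is limited). The gripper opens to 92 mm and grips with 3 to 60 N. Pads are 19 mm wide; open, the fingers measure 130 mm over their backs; the gripper's body (75 mm by 190 mm) begins 47 mm behind the grasp point.
Start: joints at [1.066, 0.434, 0.025, 1.573, -0.012, 1.134, -0.075], TCP at [0.244, -0.575, 0.405] pointing down, gripper open.
Joint ranges: [-2.62, 2.62], [-0.44, 2.09], [-1.27, 1.32], [0.08, 2.57], [-1.32, 4.46], [0.12, 2], [-2.74, 2.74]. Speed limits (rad/s): [2.22, 2.22, 3.01, 3.01, 3.14, 3.14, 3.14].

### API

Orientations are given as a unit quaternion [x, y, z, w].
In Python, from rig import status, cams, env gives the robot as it stands.
- The arm moves only by the tool arm_command, never from a script. Its argument "targets" is one flat list of numbers, 7 for each row, row after row: the finger opening in mm, from 0 to 91.8, then the shift along the tool's x, y, z in mm, then the turn, a rotation vector about the tool's x, y, z in degrees. In form: [hand, dx, dy, dz, wx, wy, wz, hand, dx, dy, dz, wx, wy, wz, ...]. A call has 1 to 12 rows; each row shifts and turns the pose as measured when the row begins, along the tool's axes as they then stand; what a row does not reach is not made up. A row lasts 1/8 s, in which the tool goes at most 62.5 mm and 10.7 degrees, less where a joint would pass 70% of its speed; a pose out of reach is approached as far as the arm can. A call is refused whole if a number of a shift passes 62.5 or a number of a turn 10.7, either way. A call with a gripper value outside its range is refused whole. The fingers move at their own pace and stop on an object; the grip force is fixed at half the most. Time passes only in rows, so rows that do not move let the fingers close. It gives the time, the measured TCP pose, the force and the opening at its end, in the units of the state.
- status.observe(): the state, without advancing time (a new reading comes with each control period).
- cams.read_camera(name): name is "side" or "top"; returns a dict with "img" (480x640x3 uint8, blue, green, red), "z_map" (480x640 float32, m along the optical axis (not along the pixel's ray), 0 where there is no reading), "camera_matrix" (3x3 intrinsics, pixels), "dist" ([k1, k2, p1, p2, k3] as OpenCV has them; the pictures are not rectified), "R" (3x3) and "t" (3): a world point X has camera coordinates R X + t. Camera axes: x right, y down, z forward; pixel columns grow to the right and rows downward; lengths in m; the calibration is good to about 2 mm. A picture is of the moment at which its call begins.
- env.job_done(): hands the job in, once; it reports no verdict.
The state is a dict: "clock": time; "joint_pos": joint angles; "qvel": joint speeds; "joint_efforts": joint torques, N m; "ee_pos": TCP position; "ee_rot": TCP orientation; "ft_force": force on the tool from outside, world axes, zero at the start; "moment": the same for the moment, N m; "opening": finger opening in m.
Only numpy, scipy, OpenCV 4.12 (cv2) and the standard library are available. Lean on these libraries where they do the work, as an engineer would, in place of code of your own. Each camera call takes 0.05 s, during which the arm holds its last target.

### The job

Of the two steel sleeves standing on the bench, slide the one whose bore fits the gauge pin down over the pin until it is fully home, and put the other in the black reject tray. Then turn the thumbscrew of the fixture clockwise until it seats, back it off a quarter turn, and finish while still gripping its wing: do not let go. Leave the other things on the bench where they are.

Things in the scene. Friction and masses are not known exactly. Their poses are not given: they have to be found in the camera images.
- fixture: Gauge fixture fixed to the bench: aluminium plate 90 mm (x) by 210 mm (y) by 16 mm thick; origin at the centre of its underside, on the bench. The gauge pin stands at its own y = -60 mm, the thumbscrew at its own y = +60 mm on a grey housing 56 by 56 mm whose top is 44 mm above the bench. Between them lies a low sliding steel jaw, top 33 mm above the bench, with dark guides. Its yaw differs from start to start.
- pin_seat (a point): Foot of the gauge pin, on its axis, on the top of the plate (16 mm above the bench). The pin is a plain steel pin 20 mm in diameter, 40 mm tall, chamfered at the top, z up. A sleeve is fully home when its underside rests here.
- pin_tip (a point): Top of the gauge pin, on its axis, 56 mm above the bench.
- sleeve_wide: Plain steel sleeve that fits the pin: outside diameter 38 mm, bore 22 mm, 60 mm tall, open at both ends, about 0.35 kg; starts standing upright. Origin at the centre of its underside, z along the bore. It and sleeve_narrow are told apart only by the bore; with the hex coupling they swap places from start to start.
- sleeve_narrow: Plain steel sleeve that does not go on the pin: outside diameter 38 mm, bore 15 mm, 60 mm tall, about 0.42 kg; starts standing upright. Origin at the centre of its underside, z along the bore.
- tray: Black open reject tray fixed to the bench, 120 mm (x) by 130 mm (y) by 32 mm high outside, walls 4 mm, floor about 4 mm thick; origin at the centre of its underside.
- wing (a point): The thumbscrew's wing, the part to grip: an upright flat steel bar 44 mm long along its own x, 12 mm thick along its own y, 34 mm tall. Origin at its middle, on the screw's vertical axis, 68 mm above the bench (bar from 51 to 85 mm). A small dark mark on top lies at its +x end. At joint value 0 its x axis is the fixture's x axis. It turns in place, it does not rise or sink. Below it is a collar 30 mm in diameter.
- thumbscrew (a joint): Angle of the thumbscrew in rad, growing as it is turned clockwise seen from above. It starts between 0.15 and 1.2, and seats against a hard stop at 2.2. Turning it takes about 0.06 N m, and it stays where it is left. The jaw moves 4 mm per rad towards the pin, and when the screw is seated it just clears or touches a sleeve on the pin. A quarter turn back from the seat is 0.63.
- hex_coupling: Bystander: dark steel hexagonal block 34 mm across flats, 45 mm tall, standing among the sleeves; origin under its centre.
- screwdriver: Bystander: screwdriver lying on the near part of the bench, about 200 mm long along its own x.
- jar: Bystander: white jar, 52 mm diameter, 55 mm tall; origin under its centre.
- oil_bottle: Bystander: grey bottle, 56 mm diameter, 110 mm tall; origin under its centre.
- caliper: Bystander: caliper 190 mm long along its own x, lying flat, 12 mm high.
- wrench: Bystander: wrench lying flat along its own x.
There are look-alikes about, which are no part of the job. What is shaped like the sleeve_narrow but pink or yellow is not meant.

How it is judged:
On the way, in this order (a step that is already met when the one before it is completed fails the run):
1. the fitting sleeve stands fully home on the gauge pin and the other lies in the reject tray, both let go (horizontal distance between sleeve_wide and pin_seat below 0.003 m and z of sleeve_wide in the frame of pin_seat between -0.004 and 0.004 m and angle between sleeve_wide's own z axis and vertical below 0.07 rad and x of sleeve_narrow in the frame of tray between -0.058 and 0.058 m and y of sleeve_narrow in the frame of tray between -0.063 and 0.063 m and z of sleeve_narrow in the frame of tray between 0 and 0.03 m and linear speed of sleeve_narrow below 0.03 m/s and contact force between the fingers and sleeve_wide below 0.1 N and contact force between the fingers and sleeve_narrow below 0.1 N), for 0.2 s.
2. the thumbscrew is turned clockwise until it seats (within 0.1 rad of the stop) (value of joint thumbscrew above 2.1 rad), for 0.1 s.
3. the thumbscrew is backed off a quarter turn (within 0.3 rad), gripped by its wing (value of joint thumbscrew between 0.329 and 0.929 rad and contact force between the fingers and thumbscrew above 2 N), for 0.2 s.
At the end, for the whole second after the job is handed in: Thumbscrew still, 1.57 +- 0.3 rad back from its seat, its wing gripped with over 2 N; fitting sleeve upright on the pin, underside within 4 mm of the plate and 3 mm of the axis; other sleeve at rest in the tray (all of step 3 and velocity of joint thumbscrew between -0.1 and 0.1 rad/s and horizontal distance between sleeve_wide and pin_seat below 0.003 m and z of sleeve_wide in the frame of pin_seat between -0.004 and 0.004 m and angle between sleeve_wide's own z axis and vertical below 0.07 rad and x of sleeve_narrow in the frame of tray between -0.058 and 0.058 m and y of sleeve_narrow in the frame of tray between -0.063 and 0.063 m and z of sleeve_narrow in the frame of tray between 0 and 0.03 m and linear speed of sleeve_narrow below 0.03 m/s); the arm keeps its last pose, push and grip.
It fails at once if another thing on the bench is moved more than 30 mm (distance of any of hex_coupling, screwdriver, jar, oil_bottle, caliper, wrench from where it was at the start of the episode above 0.03 m).
It also fails if it takes over 72 s, if anything falls off the work surface, if the arm or the gripper's body presses on something with over 40 N, if the wrist force passes 120 N, or if a joint passes its speed limit or range.

## Working session

There is one attempt and no reset: what is moved stays moved. The work goes in short steps, Python scripts to look and compute and a tool call to move; the robot and the scene stay as the last step left them, time stands still between calls to the robot, and variables do not carry over. Pictures are saved under pics/ and viewed, and the job is handed in when it is done.

Besides the shell and the picture viewer there is one more tool, called after ">>>" by a JSON object that holds its "method" and its "body". arm_command: Moves the arm, as the interface text tells. Its arguments: {"type":"object","properties":{"targets":{"type":"array","items":{"type":"number"}}},"required":["targets"]}

```bash
ls; mkdir -p pics
python3 - <<'E'
from rig import status,cams
import cv2,numpy as np
print(status.observe())
for n in("side","top"):
    c=cams.read_camera(n); cv2.imwrite(f"pics/{n}0.png",c["img"]); np.savez(f"pics/{n}0.npz",**c)
    print(n,c["camera_matrix"],c["dist"],c["R"],c["t"],-np.array(c["R"]).T@c["t"])
E
```

```text
pics
{'clock': 0.0, 'joint_pos': array([ 1.06636812,  0.43519254,  0.02497952,  1.574088  , -0.01159476,
        1.13400167, -0.07512199]), 'qvel': array([-0.00095919, -0.00093563,  0.00089233,  0.0004737 ,  0.00088562,
       -0.00128948,  0.0008438 ]), 'joint_efforts': array([ 5.59332912e-04, -6.67847586e+01,  9.85076465e-01, -3.14461648e+01,
       -6.05337764e-02,  4.30018036e-02,  1.34269289e-04]), 'ee_pos': array([ 0.24431357, -0.57501629,  0.40396727]), 'ee_rot': array([ 8.33970301e-01, -5.51808789e-01, -6.81805560e-04, -3.62769499e-04]), 'ft_force': array([-0.07088437, -0.20999833,  1.15456059]), 'moment': array([ 0.00672439,  0.00419669, -0.00748165]), 'opening': 0.09192020577380051}
side [[465.68151242   0.         322.78229905]
 [  0.         465.68151242 239.84232334]
 [  0.           0.           1.        ]] [0.03678355 0.         0.         0.         0.        ] [[-0.99201191 -0.12521858  0.01525358]
 [-0.08206474  0.54879606 -0.83191843]
 [ 0.09580054 -0.82652477 -0.55468826]] [0.53180036 0.09132473 1.10742234] [0.42895518 0.93178463 0.68213704]
top [[565.29227519   0.         318.47018065]
 [  0.         565.29227519 242.69871326]
 [  0.           0.           1.        ]] [0.05473656 0.         0.         0.         0.        ] [[ 0.01206563 -0.99990608  0.00650066]
 [-0.99282656 -0.01275309 -0.11888136]
 [ 0.11895309 -0.00501965 -0.99288719]] [0.00964165 0.56244948 1.23849871] [0.4109752  0.02303055 1.29649158]
```

View pics/side0.png

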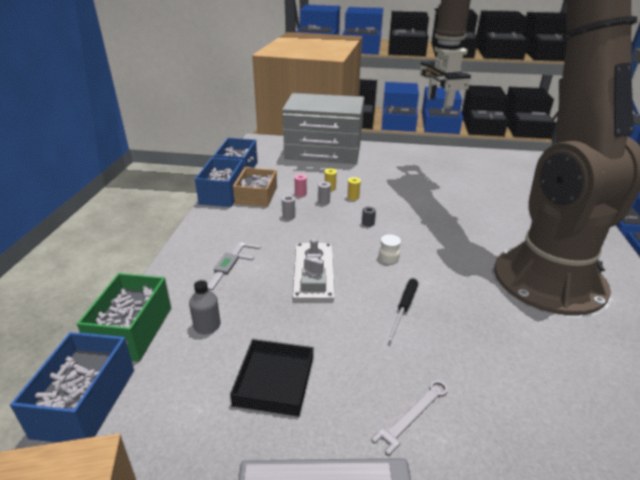

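View pics/top0.png

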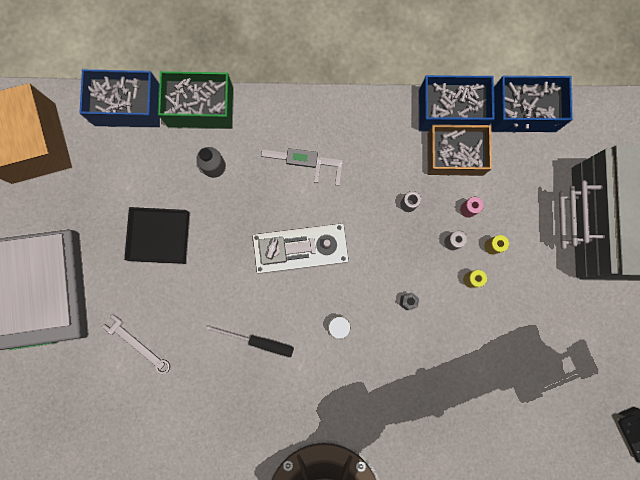

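The side view shows the grey sleeves at about (288,207) and (324,193). The top view shows them at (412,201) and (457,240), each with a bore.

The other things they could be confused with, by top-view pixel, are the pink sleeve (475,205), the yellow sleeves (500,243) and (478,279), the dark hex (409,301), and the jar (339,327). The fixture is at (300,248) with its pin at (326,244), and the tray is at (157,235). Next I'll take a close crop.

Run:
```python
import cv2,numpy as np
c=np.load("pics/top0.npz"); im=c["img"]
a=cv2.resize(im[185:315,395:515],None,fx=5,fy=5,interpolation=cv2.INTER_CUBIC)[:,:]
a=cv2.resize(a,(540,585))
cv2.imwrite("pics/crop1.png",a)
b=cv2.resize(im[220:280,245:355],None,fx=7,fy=7,interpolation=cv2.INTER_CUBIC)
cv2.imwrite("pics/crop2.png",b)
```

```text
(no output)
```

View pics/crop1.png

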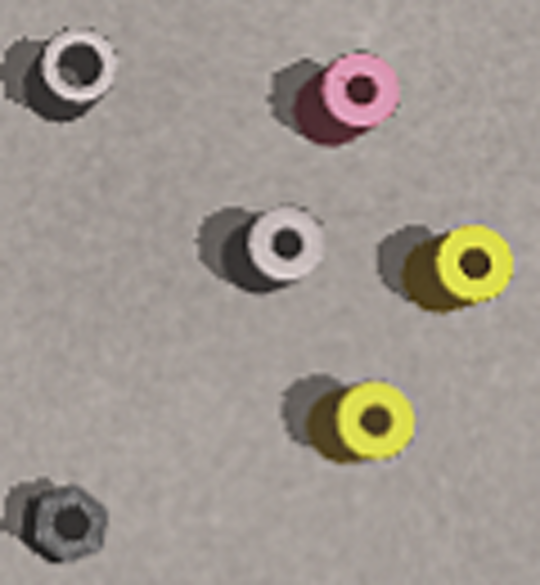

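View pics/crop2.png

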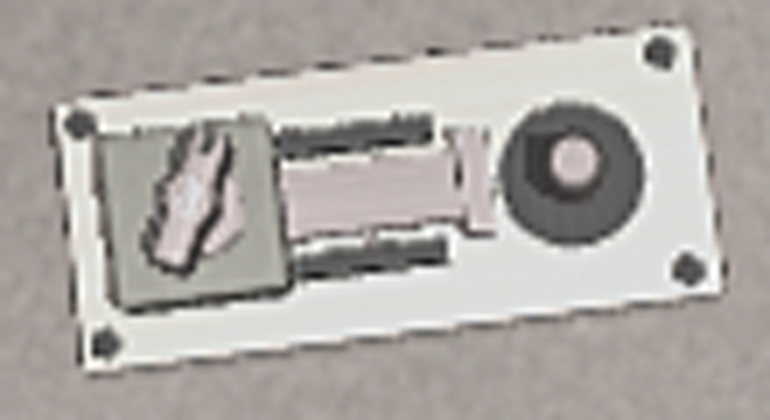

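The larger bore is at the top-view pixel (412,200), so that is sleeve_wide. The grey one at (457,240) has a small bore, so that is sleeve_narrow. The crop also shows the pin, its dark foot ring and the tilted wing with no clear mark yet. Now measuring.

```bash
cat > h.py <<'E'
import numpy as np,cv2
from scipy.spatial.transform import Rotation as Ro
def load(n): 
    return dict(np.load(n))
def grab(n,tag):
    from rig import cams
    c=cams.read_camera(n); cv2.imwrite(f"pics/{n}{tag}.png",c["img"]); np.savez(f"pics/{n}{tag}.npz",**c); return {k:np.array(v) for k,v in c.items()}
def pt(c,uv,z):
    u=cv2.undistortPoints(np.array(uv,float).reshape(-1,1,2),c["camera_matrix"],c["dist"]).reshape(-1,2)
    d=np.c_[u,np.ones(len(u))]@c["R"]; o=-c["R"].T@c["t"]
    return o+d*((z-o[2])/d[:,2])[:,None]
def px(c,X):
    return cv2.projectPoints(np.array(X,float).reshape(-1,3),cv2.Rodrigues(c["R"])[0],c["t"],c["camera_matrix"],c["dist"])[0].reshape(-1,2)
def blobs(mask,off=(0,0),amin=5):
    cs,_=cv2.findContours(mask.astype(np.uint8),cv2.RETR_EXTERNAL,cv2.CHAIN_APPROX_NONE)
    return [k+np.array(off) for k in cs if cv2.contourArea(k)>=amin]
E
python3 - <<'E'
from h import *
c=load("pics/top0.npz"); im=c["img"]; hsv=cv2.cvtColor(im,cv2.COLOR_BGR2HSV); g=cv2.cvtColor(im,cv2.COLOR_BGR2GRAY)
print(im[203,404:420].tolist()); print(g[195:208,402:424]); 
for n,(u,v) in dict(wide=(412,201),nar=(457,240)).items():
    r=14; G=g[v-r:v+r,u-r:u+r]
    for th in (175,185,195):
        for k in blobs(G>th,(u-r,v-r),60):
            (x,y),rad=cv2.minEnclosingCircle(k); e=cv2.fitEllipse(k)
            print(n,th,cv2.contourArea(k),e,pt(c,e[0],.06)[0])
# plate
m=(g>205).astype(np.uint8); m[:220]=0;m[285:]=0;m[:,:240]=0;m[:,360:]=0
for k in blobs(m,amin=500):
    rr=cv2.minAreaRect(k); P=pt(c,cv2.boxPoints(rr),.016); print(rr,P.round(4),P.mean(0),np.linalg.norm(np.diff(P,axis=0),axis=1))
m=(g<45).astype(np.uint8); m[:195]=0;m[275:]=0;m[:,:115]=0;m[:,200:]=0
for k in blobs(m,amin=500):
    rr=cv2.minAreaRect(k); P=pt(c,cv2.boxPoints(rr),.032); print(rr,P.round(4),P.mean(0),np.linalg.norm(np.diff(P,axis=0),axis=1))
print(g[236:252,316:336])
E
```

```text
[[38, 38, 42], [111, 111, 120], [197, 199, 209], [189, 191, 202], [181, 183, 194], [152, 154, 163], [67, 68, 74], [81, 85, 89], [86, 90, 95], [38, 39, 41], [24, 25, 27], [74, 75, 81], [172, 173, 185], [188, 191, 201], [202, 202, 213], [177, 176, 188]]
[[ 99  92  71 142 193 199 216 144  79  56  55  52  54  88 204 204 193 188
  159 152 157 159]
 [102 102  43 183 193 210 144  66  51  46  48  50  45  38 116 207 203 196
  116 139 152 157]
 [102  59  60 191 196 204  79  50  55  51  51  52  51  46  39 162 201 199
  166 153 153 154]
 [ 78  36 123 199 207 167  61  43  53  52  53  53  53  51  37 102 195 194
  194 171 160 151]
 [ 51  37 119 199 202 125  52  53  48  49  52  52  53  52  40  63 193 198
  184 160 156 148]
 [ 48  40 104 196 192 173  96  94  83  62  51  51  53  51  38  91 197 203
  180 152 153 152]
 [ 49  40 105 204 198 197  98  91  96 102  56  50  50  46  26 135 189 196
  159 149 153 155]
 [ 51  47  41 196 199 196 135  90  94 101  72  47  44  35  81 186 200 200
  164 155 156 152]
 [ 52  51  39 114 202 194 186 156  70  86  91  39  25  77 176 194 205 180
  154 153 156 153]
 [ 52  52  
[... 2191 characters left out ...]
  96  95
   95  90]
 [116  85  95  98  62  64  59  76 176 199 197 197 197 184  98  83  96  96
   96  90]
 [120  85  95  97  59  64  58  60 103 175 193 192 179 121  71  96  97  96
   96  88]
 [159  84  94  97  93  61  60  55  61 104 116 120 107  74  69 100  95  96
   96  87]
 [163  80  94  96  99  96  60  55  56  60  63  69  67  71  95  97  98  94
   94  86]
 [234  72  90  95  95 102  97  97  71  57  59  64  77  84  99  97  98  95
   93  82]
 [241 146  84  94  94 100  99 101  96  95  95  93  97  98  97  97  96  94
   89  77]
 [233 169  75  91  94  99  98 101  96  98 100  98  98 101  96  97  98  90
   84 148]
 [229 224 144  79  90  97  96 101  97  97 100  95  97  98  96  94  93  82
  112 227]]
```

```bash
cat > m.py <<'E'
from h import *
def sub(c,uv,r,lo,hi=999,s=8,fill=True):
    u,v=[int(round(a)) for a in uv]
    g=cv2.cvtColor(c["img"],cv2.COLOR_BGR2GRAY).astype(np.float32)[v-r:v+r+1,u-r:u+r+1]
    G=cv2.resize(g,None,fx=s,fy=s,interpolation=cv2.INTER_LINEAR)
    m=((G>lo)&(G<hi)).astype(np.uint8)
    out=[]
    for k in blobs(m,amin=s*s*8):
        M=cv2.moments(k); x,y=M["m10"]/M["m00"],M["m01"]/M["m00"]
        e=cv2.fitEllipse(k)
        out.append(((x+.5)/s-.5+u-r,(y+.5)/s-.5+v-r,M["m00"]/s/s,e[1][0]/s,e[1][1]/s,e[2]))
    return out
E
python3 - <<'E'
from m import *
c=load("pics/top0.npz")
for n,uv,th,z in (("wide",(412,199),174,.06),("nar",(458,239),174,.06),("pin",(327,242),150,.056)):
    for o in sub(c,uv,10 if z==.06 else 6,th): print(n,np.round(o,2),pt(c,o[:2],z)[0].round(4))
for o in sub(c,(326,244),12,0,150): print("ring",np.round(o,2),pt(c,o[:2],.017)[0].round(4))
s=load("pics/side0.npz")
print(px(s,[[.659,-.190,.06],[.571,-.290,.06],[.5606,-.001,.056],[.544,.118,.085],[.575,.38,.0]]).round(1))
a=cv2.resize(s["img"][165:225,265:345],None,fx=8,fy=8,interpolation=cv2.INTER_CUBIC); cv2.imwrite("pics/s1.png",a)
a=cv2.resize(s["img"][230:305,280:345],None,fx=8,fy=8,interpolation=cv2.INTER_CUBIC); cv2.imwrite("pics/s2.png",a)
a=cv2.resize(c["img"][230:270,250:295],None,fx=14,fy=14,interpolation=cv2.INTER_CUBIC); cv2.imwrite("pics/t2.png",a)
E
```

```text
wide [412.39 199.07 183.87  14.96  15.7   86.89] [ 0.6594 -0.1907  0.06  ]
nar [458.37 238.94 183.45  14.99  15.62 117.66] [ 0.5714 -0.291   0.06  ]
pin [326.57 242.5   29.8    6.15   6.18 108.69] [ 0.5603 -0.0011  0.056 ]
ring [326.15 244.51 330.3   20.33  20.69  99.82] [ 0.5603 -0.001   0.017 ]
[[287.8 197.7]
 [323.7 183.8]
 [313.2 239.1]
 [313.  258.5]
 [275.3 379. ]]
```

View pics/s1.png

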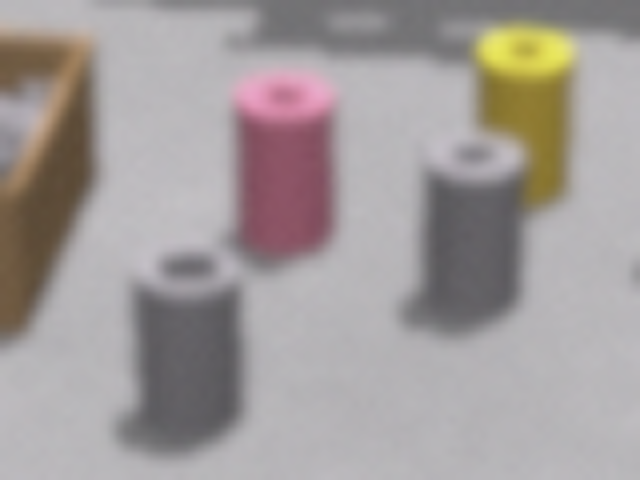

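View pics/s2.png

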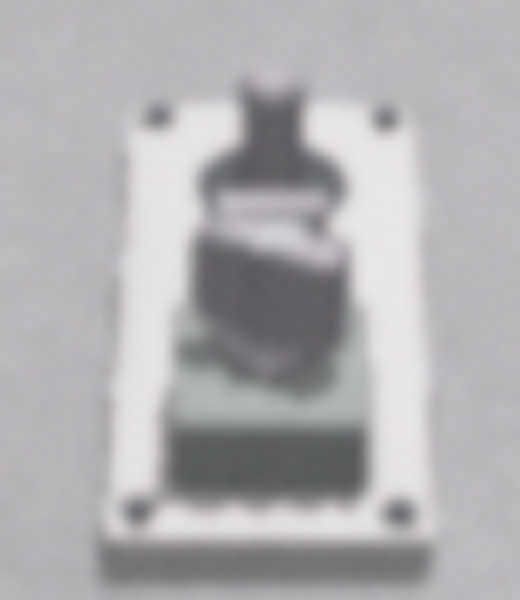

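View pics/t2.png

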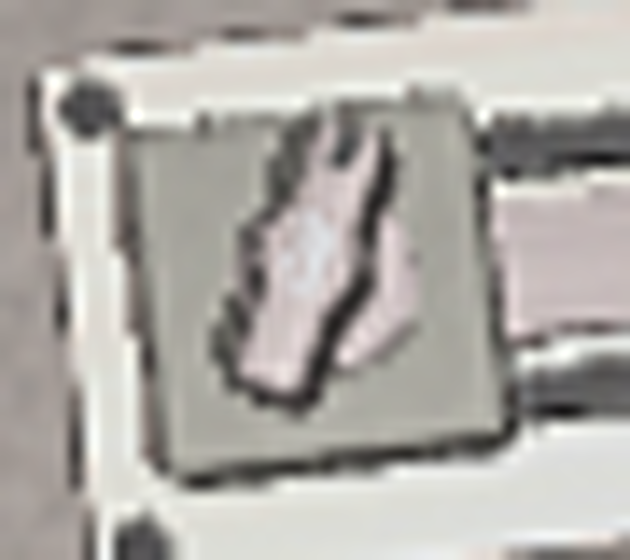

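The second side crop shows the pin tip at about (314,241) in the full image, within 2 px of its predicted position. In the top crop, the wing's dark mark is at the far end, around (275,241). The wing's x axis is therefore at about -16° in world and the joint is at about 0.41 rad. The pin measures (0.5603, -0.001) at both heights. Next is a planner that works out the numbers for each move.

```bash
cat > p.py <<'E'
import sys
from h import *
from rig import status
# usage p.py x y z yawdeg(jaw x axis in world) n hand
def plan(x,y,z,yaw,n,hand):
    s=status.observe(); R=Ro.from_quat(s["ee_rot"]); p=s["ee_pos"]; M=R.as_matrix()
    cur=np.degrees(np.arctan2(M[1,0],M[0,0])); print("t",round(s["clock"],2),"pos",p.round(4),"yaw",cur.round(2),"tilt",np.degrees(np.arccos(-M[2,2])).round(2),"F",s["ft_force"].round(1),"open",round(s["opening"]*1000,1),"q7",s["joint_pos"][6].round(2))
    a=np.radians(yaw); T=np.c_[[np.cos(a),np.sin(a),0],[np.sin(a),-np.cos(a),0],[0,0,-1]]; T=Ro.from_matrix(T)
    D=(R.inv()*T).as_rotvec(); 
    for i in range(n):
        Ri=R*Ro.from_rotvec(D*i/n)
        d=Ri.inv().apply((np.array([x,y,z])-p)/n)*1000
        print(hand,*d.round(1),*np.degrees(D/n).round(2),sep=", ")
if __name__=="__main__":
    v=list(map(float,sys.argv[1:])); plan(*v[:4],int(v[4]),v[5])
E
python3 p.py .571 -.2908 .30 -66 8 60
python3 - <<'E'
from m import *
c=load("pics/top0.npz")
print(pt(c,[(272.0,248.0)],.085), pt(c,[(274.4,238.5),(269.2,257)],.085))
for o in sub(c,(272,248),11,165): print(np.round(o,2),pt(c,o[:2],.085)[0].round(4))
E
```

```text
t 0.1 pos [ 0.2443 -0.575   0.404 ] yaw -66.98 tilt 0.08 F [-0.1  0.3 -0.6] open 91.7 q7 -0.08
60.0, -16.7, -51.5, 13.0, 0.0, 0.01, -0.12
60.0, -16.6, -51.5, 13.0, 0.0, 0.01, -0.12
60.0, -16.5, -51.6, 13.0, 0.0, 0.01, -0.12
60.0, -16.4, -51.6, 13.0, 0.0, 0.01, -0.12
60.0, -16.3, -51.6, 13.0, 0.0, 0.01, -0.12
60.0, -16.2, -51.7, 13.0, 0.0, 0.01, -0.12
60.0, -16.1, -51.7, 13.0, 0.0, 0.01, -0.12
60.0, -16.0, -51.7, 13.0, 0.0, 0.01, -0.12
[[0.54333232 0.1168619  0.085     ]] [[0.56402366 0.11213865 0.085     ]
 [0.52379595 0.1224452  0.085     ]]
[263.54 251.64  54.77   8.79  19.67   4.11] [0.5352 0.1349 0.085 ]
[271.4  248.74  70.     5.25  19.28  20.04] [0.5417 0.1181 0.085 ]
[279.38 251.89 105.51  10.08  21.92   7.12] [0.5351 0.1008 0.085 ]
[265.74 237.33  17.23   2.03  15.74  86.5 ] [0.5663 0.1309 0.085 ]
```

>>> {"method": "arm_command", "body": {"targets": [60, -17, -51.5, 13, 0, 0, 0, 60, -16, -51.5, 13, 0, 0, 0, 60, -16, -51.5, 13, 0, 0, 0, 60, -16, -51.5, 13, 0, 0, 0, 60, -16, -51.5, 13, 0, 0, 0, 60, -16, -51.5, 13, 0, 0, 0, 60, -16, -51.5, 13, 0, 0, 0, 60, -16, -51.5, 13, 0, 0, 0]}}

```text
clock: 1.1
ee_pos: [0.5784, -0.2929, 0.2942]
ee_rot: [0.831, -0.557, -0.002, 0.002]
ft_force: [0.2, -0.3, 0.3]
opening: 0.0604
```

```bash
python3 p.py .571 -.2908 .27 -66 2 60
```

```text
t 1.1 pos [ 0.5784 -0.2929  0.2942] yaw -67.67 tilt 0.28 F [ 0.2 -0.3  0.3] open 60.4 q7 -0.83
60.0, -2.4, 3.0, 12.1, 0.13, 0.04, -0.84
60.0, -2.4, 3.0, 12.1, 0.13, 0.04, -0.84
```

>>> {"method": "arm_command", "body": {"targets": [60, -2.4, 3, 12, 0.1, 0, -0.8, 60, -2.4, 3, 12, 0.1, 0, -0.8, 60, 0, 0, 0, 0, 0, 0]}}

```text
clock: 1.48
ee_pos: [0.5727, -0.2862, 0.2668]
ee_rot: [0.841, -0.542, -0.003, -0.001]
ft_force: [-0.4, 0.1, 1.4]
opening: 0.0599
```

```bash
python3 p.py .571 -.2908 .20 -66 3 60
```

```text
t 1.48 pos [ 0.5727 -0.2862  0.2668] yaw -65.6 tilt 0.33 F [-0.4  0.1  1.4] open 59.9 q7 -0.8
60.0, 1.3, 1.1, 22.3, 0.03, 0.11, 0.13
60.0, 1.2, 1.1, 22.3, 0.03, 0.11, 0.13
60.0, 1.2, 1.1, 22.3, 0.03, 0.11, 0.13
```

>>> {"method": "arm_command", "body": {"targets": [60, 3.7, 3.3, 0, 0, 0.3, 0.4, 60, 0, 0, 22, 0, 0, 0, 60, 0, 0, 22, 0, 0, 0, 60, 0, 0, 20, 0, 0, 0, 60, 0, 0, 0, 0, 0, 0]}}

```text
clock: 2.1
ee_pos: [0.5687, -0.2988, 0.2051]
ee_rot: [0.836, -0.549, 0.003, 0.002]
ft_force: [-0.2, 0.2, 1.3]
opening: 0.06
```

```bash
python3 p.py .571 -.2908 .20 -66 1 60
```

```text
t 2.1 pos [ 0.5687 -0.2988  0.2051] yaw -66.66 tilt 0.42 F [-0.2  0.2  1.3] open 60.0 q7 -0.81
60.0, -6.5, -5.2, 5.1, -0.01, -0.42, -0.66
```

>>> {"method": "arm_command", "body": {"targets": [60, 0, 0, 0, 0, 0, 0, 60, 0, 0, 0, 0, 0, 0]}}

```text
clock: 2.35
ee_pos: [0.5689, -0.3002, 0.2073]
ee_rot: [0.835, -0.55, 0.005, 0.002]
ft_force: [0.2, -0.4, 0.6]
opening: 0.0603
```

```bash
python3 p.py .571 -.2908 .20 -66 1 60
```

```text
t 2.35 pos [ 0.5689 -0.3002  0.2073] yaw -66.77 tilt 0.57 F [ 0.2 -0.4  0.6] open 60.3 q7 -0.81
60.0, -7.9, -5.6, 7.3, -0.1, -0.56, -0.77
```

>>> {"method": "arm_command", "body": {"targets": [60, -4, -3, 3, 0, -0.3, -0.4, 60, -3, -2, 3, 0, 0, 0, 60, 0, 0, 0, 0, 0, 0]}}

```text
clock: 2.72
ee_pos: [0.5714, -0.2911, 0.2023]
ee_rot: [0.837, -0.547, 0.003, 0.0]
ft_force: [-0.8, -0.4, -0.5]
opening: 0.0601
```

```bash
python3 p.py .571 -.2908 .20 -66 1 60
```

```text
t 2.73 pos [ 0.5714 -0.2911  0.2023] yaw -66.32 tilt 0.37 F [-0.8 -0.4 -0.5] open 60.1 q7 -0.82
60.0, -0.5, 0.2, 2.3, -0.19, -0.32, -0.32
```

Now centred on the narrow sleeve. Closing the fingers.

>>> {"method": "arm_command", "body": {"targets": [30, 0, 0, 0, 0, 0, 0, 30, 0, 0, 0, 0, 0, 0, 30, 0, 0, 0, 0, 0, 0, 30, 0, 0, 0, 0, 0, 0]}}

```text
clock: 3.22
ee_pos: [0.5712, -0.2906, 0.2023]
ee_rot: [0.837, -0.547, 0.003, 0.0]
ft_force: [0.2, 0.7, 0.4]
opening: 0.0375
```

```bash
python3 p.py .571 -.2908 .29 -66 2 30
```

```text
t 3.23 pos [ 0.5712 -0.2906  0.2023] yaw -66.29 tilt 0.3 F [0.2 0.7 0.4] open 37.5 q7 -0.82
30.0, 0.3, 0.0, -43.9, -0.08, -0.13, -0.15
30.0, 0.2, 0.1, -43.9, -0.08, -0.13, -0.15
```

>>> {"method": "arm_command", "body": {"targets": [30, 0, 0, -40, 0, 0, 0, 30, 0, 0, -40, 0, 0, 0, 30, 0, 0, -35, 0, 0, 0, 30, 0, 0, 0, 0, 0, 0]}}

```text
clock: 3.72
ee_pos: [0.5696, -0.2908, 0.3171]
ee_rot: [0.837, -0.547, 0.0, 0.001]
ft_force: [0.2, -1.1, -4.5]
opening: 0.0374
```

```bash
python3 p.py .575 .38 .31 0 12 30
```

```text
t 3.73 pos [ 0.5696 -0.2908  0.3171] yaw -66.34 tilt 0.12 F [ 0.2 -1.1 -4.5] open 37.4 q7 -0.8
30.0, -51.0, -22.8, 0.5, 0.01, -0.0, -5.53
30.0, -48.6, -27.7, 0.5, 0.01, -0.0, -5.53
30.0, -45.7, -32.2, 0.5, 0.01, -0.0, -5.53
30.0, -42.4, -36.5, 0.5, 0.01, -0.0, -5.53
30.0, -38.7, -40.4, 0.5, 0.01, -0.0, -5.53
30.0, -34.6, -43.9, 0.5, 0.01, -0.0, -5.53
30.0, -30.2, -47.0, 0.5, 0.01, -0.0, -5.53
30.0, -25.5, -49.7, 0.5, 0.01, -0.0, -5.53
30.0, -20.6, -52.0, 0.5, 0.01, -0.0, -5.53
30.0, -15.5, -53.7, 0.6, 0.01, -0.0, -5.53
30.0, -10.3, -55.0, 0.6, 0.01, -0.0, -5.53
30.0, -4.9, -55.7, 0.6, 0.01, -0.0, -5.53
```

>>> {"method": "arm_command", "body": {"targets": [30, -51, -23, 0, 0, 0, -5.5, 30, -48.5, -27.5, 0, 0, 0, -5.5, 30, -45.5, -32, 0, 0, 0, -5.5, 30, -42.5, -36.5, 0, 0, 0, -5.5, 30, -38.5, -40.5, 0, 0, 0, -5.5, 30, -34.5, -44, 0, 0, 0, -5.5, 30, -30, -47, 0, 0, 0, -5.5, 30, -25.5, -49.5, 0, 0, 0, -5.5, 30, -20.5, -52, 0, 0, 0, -5.5, 30, -15.5, -53.5, 0, 0, 0, -5.5, 30, -10, -40, 0, 0, 0, -5.5, 30, 0, 0, 0, 0, 0, 0]}}

```text
clock: 5.22
ee_pos: [0.56, 0.3223, 0.2891]
ee_rot: [0.999, -0.036, -0.015, 0.004]
ft_force: [0.5, 0.2, -5.6]
opening: 0.0374
```

```bash
python3 p.py .575 .38 .31 0 2 30
```

```text
t 5.22 pos [0.56   0.3223 0.2891] yaw -4.11 tilt 1.74 F [ 0.5  0.2 -5.6] open 37.4 q7 -0.89
30.0, 5.1, -29.2, -10.9, 0.23, 0.84, -2.05
30.0, 6.3, -29.1, -10.7, 0.23, 0.84, -2.05
```

>>> {"method": "arm_command", "body": {"targets": [30, 5, -29, 10, 0.2, 0.8, -2, 30, 6, -26, 10, 0.2, 0.8, -2, 30, 0, 0, 0, 0, 0, 0]}}

```text
clock: 5.6
ee_pos: [0.5738, 0.3755, 0.2619]
ee_rot: [1.0, -0.001, -0.003, 0.003]
ft_force: [-1.0, -0.3, -4.8]
opening: 0.0376
```

```bash
python3 p.py .575 .38 .25 0 2 30
```

```text
t 5.6 pos [0.5738 0.3755 0.2619] yaw -0.08 tilt 0.49 F [-1.  -0.3 -4.8] open 37.6 q7 -0.9
30.0, 0.6, -2.3, 5.9, 0.18, 0.16, -0.04
30.0, 0.6, -2.3, 5.9, 0.18, 0.16, -0.04
```

>>> {"method": "arm_command", "body": {"targets": [30, 0, -3, 20, 0.2, 0.3, 0, 30, 0, 0, 20, 0, 0, 0, 30, 0, 0, 8, 0, 0, 0, 30, 0, 0, 0, 0, 0, 0]}}

```text
clock: 6.1
ee_pos: [0.5749, 0.3748, 0.2099]
ee_rot: [1.0, -0.003, -0.001, 0.004]
ft_force: [-0.9, 0.6, -3.9]
opening: 0.0374
```

```bash
python3 p.py .575 .38 .206 0 1 30
```

```text
t 6.1 pos [0.5749 0.3748 0.2099] yaw -0.3 tilt 0.45 F [-0.9  0.6 -3.9] open 37.4 q7 -0.92
30.0, 0.1, -5.3, 3.9, 0.43, 0.12, -0.3
```

>>> {"method": "arm_command", "body": {"targets": [30, 0, 0, 3.5, 0.3, 0, 0, 30, 0, 0, 0, 0, 0, 0, 60, 0, 0, 0, 0, 0, 0, 60, 0, 0, 0, 0, 0, 0, 60, 0, 0, 0, 0, 0, 0]}}

```text
clock: 6.72
ee_pos: [0.5763, 0.3755, 0.21]
ee_rot: [1.0, -0.003, 0.002, -0.001]
ft_force: [-0.0, -0.4, 0.4]
opening: 0.059
```

```bash
python3 p.py .575 .38 .31 0 2 60
```

```text
t 6.72 pos [0.5763 0.3755 0.21  ] yaw -0.34 tilt 0.2 F [-0.  -0.4  0.4] open 59.0 q7 -0.92
60.0, -0.5, -2.3, -50.0, -0.05, -0.09, -0.17
60.0, -0.6, -2.3, -50.0, -0.05, -0.09, -0.17
```

>>> {"method": "arm_command", "body": {"targets": [60, 0, 0, -45, 0, 0, 0, 60, 0, 0, -55, 0, 0, 0, 60, 0, 0, 0, 0, 0, 0]}}

```text
clock: 7.1
ee_pos: [0.5761, 0.3758, 0.3134]
ee_rot: [1.0, -0.003, 0.002, -0.001]
ft_force: [0.1, 0.8, 0.2]
opening: 0.0598
```

```bash
python3 p.py .6592 -.1906 .29 0 10 60
python3 - <<'E'
from h import *
grab("side",1)
E
```

```text
t 7.1 pos [0.5761 0.3758 0.3134] yaw -0.32 tilt 0.26 F [0.1 0.8 0.2] open 59.8 q7 -0.88
60.0, 8.6, 56.6, 2.2, -0.02, -0.02, -0.03
60.0, 8.6, 56.6, 2.2, -0.02, -0.02, -0.03
60.0, 8.6, 56.6, 2.2, -0.02, -0.02, -0.03
60.0, 8.5, 56.6, 2.3, -0.02, -0.02, -0.03
60.0, 8.5, 56.6, 2.3, -0.02, -0.02, -0.03
60.0, 8.5, 56.6, 2.3, -0.02, -0.02, -0.03
60.0, 8.4, 56.6, 2.3, -0.02, -0.02, -0.03
60.0, 8.4, 56.6, 2.3, -0.02, -0.02, -0.03
60.0, 8.4, 56.6, 2.3, -0.02, -0.02, -0.03
60.0, 8.3, 56.6, 2.3, -0.02, -0.02, -0.03
```

View pics/side1.png

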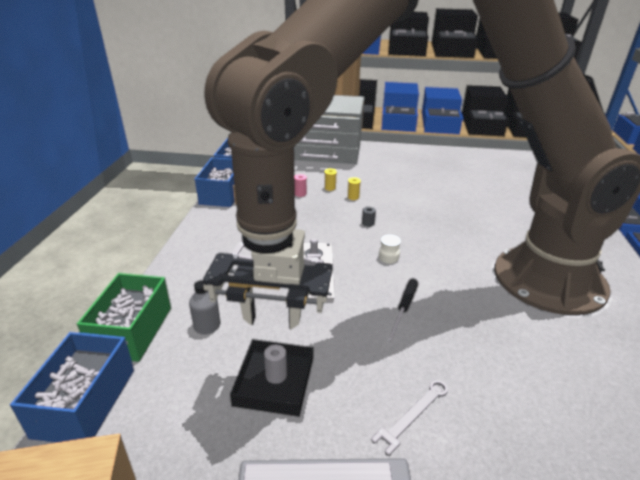

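The narrow sleeve stands upright in the tray at (275,365). Now going to the wide sleeve.

>>> {"method": "arm_command", "body": {"targets": [60, 8.5, 56, 0, 0, 0, 0, 60, 8.5, 56, 0, 0, 0, 0, 60, 8.5, 56, 0, 0, 0, 0, 60, 8.5, 56, 0, 0, 0, 0, 60, 8.5, 56, 0, 0, 0, 0, 60, 8.5, 56, 0, 0, 0, 0, 60, 8.5, 56, 0, 0, 0, 0, 60, 8.5, 56, 0, 0, 0, 0, 60, 8, 45, 0, 0, 0, 0, 60, 2, 20, 0, 0, 0, 0, 60, 0, 0, 0, 0, 0, 0]}}

```text
clock: 8.52
ee_pos: [0.6495, -0.1539, 0.2964]
ee_rot: [1.0, -0.001, -0.008, 0.0]
ft_force: [-1.0, 0.5, -0.1]
opening: 0.06
```

```bash
python3 p.py .6592 -.1906 .27 0 2 60
```

```text
t 8.53 pos [ 0.6495 -0.1539  0.2964] yaw -0.13 tilt 0.95 F [-1.   0.5 -0.1] open 60.0 q7 -0.06
60.0, 5.1, 18.3, 13.1, 0.01, 0.48, -0.06
60.0, 5.0, 18.3, 13.2, 0.01, 0.48, -0.06
```

>>> {"method": "arm_command", "body": {"targets": [60, 5, 18, 10, 0, 0.5, 0, 60, 4, 16, 10, 0, 0.5, 0, 60, 0, 0, 0, 0, 0, 0, 60, 0, 0, 0, 0, 0, 0]}}

```text
clock: 9.02
ee_pos: [0.6591, -0.1844, 0.2739]
ee_rot: [1.0, 0.002, 0.0, -0.001]
ft_force: [-0.1, -0.3, 0.3]
opening: 0.0598
```

```bash
python3 p.py .6592 -.1906 .20 0 1 60
```

```text
t 9.03 pos [ 0.6591 -0.1844  0.2739] yaw 0.26 tilt 0.16 F [-0.1 -0.3  0.3] open 59.8 q7 -0.02
60.0, 0.0, 6.4, 73.9, -0.15, -0.05, 0.26
```

>>> {"method": "arm_command", "body": {"targets": [60, 0, 4, 23, -0.1, 0, 0.2, 60, 0, 1, 23, 0, 0, 0, 60, 0, 0, 22, 0, 0, 0, 60, 0, 0, 0, 0, 0, 0, 60, 0, 0, 0, 0, 0, 0]}}

```text
clock: 9.65
ee_pos: [0.6607, -0.1852, 0.2075]
ee_rot: [1.0, 0.003, 0.003, -0.001]
ft_force: [1.0, 0.3, -0.5]
opening: 0.0602
```

```bash
python3 p.py .6592 -.1906 .20 0 1 60
```

```text
t 9.65 pos [ 0.6607 -0.1852  0.2075] yaw 0.32 tilt 0.33 F [ 1.   0.3 -0.5] open 60.2 q7 -0.04
60.0, -1.6, 5.4, 7.5, -0.13, -0.3, 0.32
```

>>> {"method": "arm_command", "body": {"targets": [60, -1, 4, 4, 0, -0.3, 0.3, 60, 0, 2, 2, 0, 0, 0, 60, 0, 0, 0, 0, 0, 0]}}

```text
clock: 10.02
ee_pos: [0.6604, -0.1916, 0.2035]
ee_rot: [1.0, -0.0, 0.001, -0.001]
ft_force: [0.0, -0.2, 0.4]
opening: 0.0601
```

```bash
python3 p.py .6592 -.1906 .20 0 1 60
```

```text
t 10.03 pos [ 0.6604 -0.1916  0.2035] yaw -0.01 tilt 0.18 F [ 0.  -0.2  0.4] open 60.1 q7 -0.04
60.0, -1.3, -1.0, 3.5, -0.08, -0.16, -0.01
```

>>> {"method": "arm_command", "body": {"targets": [30, 0, 0, 0, 0, 0, 0, 30, 0, 0, 0, 0, 0, 0, 30, 0, 0, 0, 0, 0, 0, 30, 0, 0, 0, 0, 0, 0]}}

```text
clock: 10.52
ee_pos: [0.6602, -0.1918, 0.2038]
ee_rot: [1.0, -0.0, 0.001, -0.001]
ft_force: [-0.3, -0.5, 0.3]
opening: 0.0379
```

```bash
python3 p.py .6592 -.1906 .20 0 1 60
```

```text
t 10.53 pos [ 0.6602 -0.1918  0.2038] yaw -0.02 tilt 0.15 F [-0.3 -0.5  0.3] open 37.9 q7 -0.04
60.0, -1.0, -1.1, 3.8, -0.07, -0.13, -0.02
```

>>> {"method": "arm_command", "body": {"targets": [30, 0, 0, -35, 0, 0, 0, 30, 0, 0, -40, 0, 0, 0, 30, 0, 0, -20, 0, 0, 0, 30, 0, 0, 0, 0, 0, 0]}}

```text
clock: 11.02
ee_pos: [0.6592, -0.1915, 0.2982]
ee_rot: [1.0, 0.0, -0.001, -0.001]
ft_force: [0.4, -0.9, -4.6]
opening: 0.0383
```

```bash
python3 p.py .5603 -.0015 .30 0 4 30
```

```text
t 11.03 pos [ 0.6592 -0.1915  0.2982] yaw 0.02 tilt 0.2 F [ 0.4 -0.9 -4.6] open 38.3 q7 -0.0
30.0, -24.7, -47.5, -0.3, -0.04, 0.03, 0.0
30.0, -24.7, -47.5, -0.3, -0.04, 0.03, 0.0
30.0, -24.7, -47.5, -0.4, -0.04, 0.03, 0.0
30.0, -24.7, -47.5, -0.4, -0.04, 0.03, 0.0
```

>>> {"method": "arm_command", "body": {"targets": [30, -25, -47, 0, 0, 0, 0, 30, -25, -47, 0, 0, 0, 0, 30, -24, -47, 0, 0, 0, 0, 30, -22, -43, 0, 0, 0, 0, 30, 0, 0, 0, 0, 0, 0, 30, 0, 0, 0, 0, 0, 0]}}

```text
clock: 11.78
ee_pos: [0.5579, -0.0034, 0.2903]
ee_rot: [1.0, -0.0, -0.006, -0.002]
ft_force: [-0.5, 0.0, -3.5]
opening: 0.0379
```

```bash
python3 p.py .5603 -.0021 .272 0 2 30
```

```text
t 11.78 pos [ 0.5579 -0.0034  0.2903] yaw -0.02 tilt 0.69 F [-0.5  0.  -3.5] open 37.9 q7 -0.32
30.0, 1.3, -0.6, 9.1, -0.1, 0.33, -0.01
30.0, 1.3, -0.6, 9.1, -0.1, 0.33, -0.01
```

>>> {"method": "arm_command", "body": {"targets": [30, 1.3, -0.6, 9, -0.2, 0.6, 0, 30, 0, 0, 8, 0, 0, 0, 30, 0, 0, 0, 0, 0, 0, 30, 0, 0, 0, 0, 0, 0]}}

```text
clock: 12.28
ee_pos: [0.5597, -0.0056, 0.2701]
ee_rot: [1.0, -0.002, -0.001, 0.0]
ft_force: [-0.4, 0.2, -3.2]
opening: 0.038
```

```bash
python3 p.py .5603 -.0021 .265 0 1 30
python3 - <<'E'
from m import *
s=grab("side",2); t=grab("top",2)
p=s["img"][180:300,260:380]; cv2.imwrite("pics/s3.png",cv2.resize(p,None,fx=5,fy=5,interpolation=cv2.INTER_CUBIC))
E
```

```text
t 12.28 pos [ 0.5597 -0.0056  0.2701] yaw -0.27 tilt 0.16 F [-0.4  0.2 -3.2] open 38.0 q7 -0.34
30.0, 0.6, -3.5, 5.1, 0.06, 0.14, -0.27
```

View pics/s3.png

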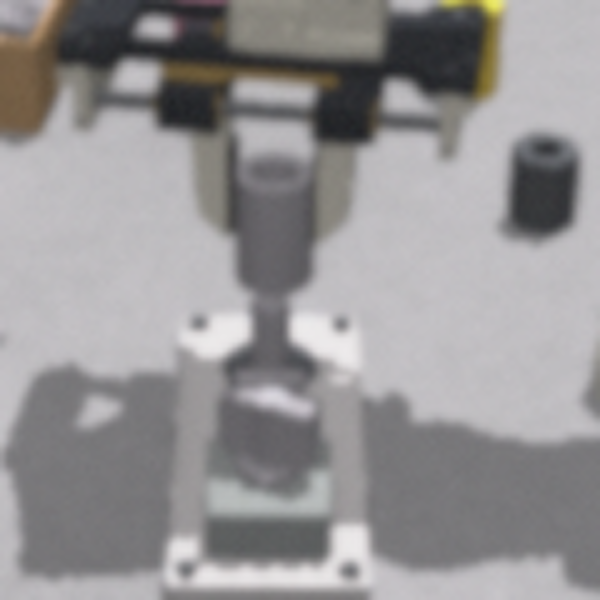

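The side crop shows the sleeve held upright just above the pin, about 0.5 px right of it. I'll measure that more precisely.

Run:
```python
from m import *
s=load("pics/side2.npz"); g=cv2.cvtColor(s["img"],cv2.COLOR_BGR2GRAY).astype(float)
def mid(row,a,b,th):
    r=g[row,a:b]; i=np.where(r<th)[0]; i0,i1=i[0],i[-1]
    l=a+i0-(th-r[i0])/(r[i0-1]-r[i0]); h=a+i1+(th-r[i1])/(r[i1+1]-r[i1]); return round(l,2),round(h,2),round((l+h)/2,2)
for row in (229,231,233,235): print(row,mid(row,300,332,145))
for row in (242,243,244,245,246,247,248): print(row,mid(row,305,324,150), g[row,306:323].astype(int))
# sleeve axis predicted slope
print(px(s,[[.5603,-.001,z] for z in (.02,.056,.066,.12)]).round(2), px(s,[[.5597,-.0045,z] for z in (.066,.12)]).round(2))
```

```text
229 (np.float64(306.45), np.float64(322.73), np.float64(314.59))
231 (np.float64(306.5), np.float64(322.39), np.float64(314.45))
233 (np.float64(306.56), np.float64(322.38), np.float64(314.47))
235 (np.float64(306.84), np.float64(321.94), np.float64(314.39))
242 (np.float64(309.72), np.float64(317.41), np.float64(313.57)) [206 206 201 176 140 114 108 112 114 110 108 133 174 200 208 210 207]
243 (np.float64(310.03), np.float64(317.18), np.float64(313.6)) [222 222 218 196 151 112 103 105 105 104 107 141 190 218 223 224 224]
244 (np.float64(310.18), np.float64(317.1), np.float64(313.64)) [231 231 226 207 158 114 101 101 103 101 105 144 203 228 232 232 231]
245 (np.float64(310.2), np.float64(317.07), np.float64(313.63)) [233 232 228 209 159 114 100 100 100 102 103 146 204 229 234 235 233]
246 (np.float64(310.16), np.float64(317.1), np.float64(313.63)) [232 232 227 207 157 114  99 100 100  97 102 144 203 228 234 234 234]
247 (np.float64(309.98), np.float64(317.24), np.float64(313.61)) [231 227 220 195 149 113  99  99 100  99 104 137 192 220 229 233 234]
248 (np.float64(309.38), np.float64(317.73), np.float64(313.56)) [223 213 192 163 129 105  98 101 100  97  99 120 161 191 213 223 230]
[[313.23 251.24]
 [313.29 239.1 ]
 [313.31 235.66]
 [313.4  216.44]] [[313.76 234.9 ]
 [313.86 215.71]]
```

>>> {"method": "arm_command", "body": {"targets": [30, 1.5, -3, 0, 0, 0.1, -0.3, 30, 0, 0, 0, 0, 0, 0]}}

```text
clock: 12.62
ee_pos: [0.5615, -0.0022, 0.2708]
ee_rot: [1.0, 0.001, 0.0, 0.0]
ft_force: [0.4, -0.4, -4.3]
opening: 0.0379
```

```bash
python3 p.py .5613 -.0021 .25 0 1 30
```

```text
t 12.62 pos [ 0.5615 -0.0022  0.2708] yaw 0.06 tilt 0.06 F [ 0.4 -0.4 -4.3] open 37.9 q7 -0.34
30.0, -0.2, -0.1, 20.8, 0.05, -0.04, 0.06
```

Aligned. Lowering gently and watching the force.

>>> {"method": "arm_command", "body": {"targets": [30, 0, 0, 6, 0, 0, 0, 30, 0, 0, 6, 0, 0, 0, 30, 0, 0, 5, 0, 0, 0]}}

```text
clock: 13.0
ee_pos: [0.5615, -0.0022, 0.2531]
ee_rot: [1.0, 0.001, 0.001, 0.0]
ft_force: [-1.7, 0.9, -3.1]
opening: 0.0381
```

```bash
python3 p.py .5613 -.0021 .25 0 1 30
```

```text
t 13.0 pos [ 0.5615 -0.0022  0.2531] yaw 0.07 tilt 0.08 F [-1.7  0.9 -3.1] open 38.1 q7 -0.36
30.0, -0.2, -0.1, 3.1, 0.05, -0.06, 0.07
```

>>> {"method": "arm_command", "body": {"targets": [30, 0, 0, 8, 0, 0, 0, 30, 0, 0, 8, 0, 0, 0, 30, 0, 0, 8, 0, 0, 0, 30, 0, 0, 4, 0, 0, 0, 30, 0, 0, 0, 0, 0, 0]}}

```text
clock: 13.62
ee_pos: [0.5612, -0.0022, 0.222]
ee_rot: [1.0, 0.001, -0.0, 0.0]
ft_force: [-0.3, 0.1, -4.2]
opening: 0.0383
```

```bash
python3 p.py .5613 -.0021 .2205 0 1 30
```

```text
t 13.62 pos [ 0.5612 -0.0022  0.222 ] yaw 0.07 tilt 0.07 F [-0.3  0.1 -4.2] open 38.3 q7 -0.38
30.0, 0.1, -0.1, 1.5, 0.05, 0.04, 0.07
```

>>> {"method": "arm_command", "body": {"targets": [30, 0, 0, 2, 0, 0, 0, 30, 0, 0, 1, 0, 0, 0, 30, 0, 0, 0, 0, 0, 0]}}

```text
clock: 14.0
ee_pos: [0.5613, -0.0021, 0.2199]
ee_rot: [1.0, 0.001, 0.0, 0.001]
ft_force: [0.3, -0.2, -4.5]
opening: 0.0382
```

>>> {"method": "arm_command", "body": {"targets": [60, 0, 0, 0, 0, 0, 0, 60, 0, 0, 0, 0, 0, 0, 60, 0, 0, 0, 0, 0, 0, 60, 0, 0, 0, 0, 0, 0]}}

```text
clock: 14.5
ee_pos: [0.5624, -0.002, 0.221]
ee_rot: [1.0, 0.001, 0.002, 0.0]
ft_force: [-0.5, 0.5, -0.3]
opening: 0.0597
```

>>> {"method": "arm_command", "body": {"targets": [60, 0, 0, -40, 0, 0, 0, 60, 0, 0, -40, 0, 0, 0, 60, 0, 0, 0, 0, 0, 0]}}

```text
clock: 14.88
ee_pos: [0.5622, -0.0019, 0.3029]
ee_rot: [1.0, 0.001, 0.001, 0.0]
ft_force: [0.5, 0.9, 0.7]
opening: 0.06
```

```bash
python3 p.py .47 .118 .33 74 6 60
python3 - <<'E'
from m import *
s=grab("side",3)
p=s["img"][180:300,260:380]; cv2.imwrite("pics/s4.png",cv2.resize(p,None,fx=5,fy=5,interpolation=cv2.INTER_CUBIC))
E
```

```text
t 14.88 pos [ 0.5622 -0.0019  0.3029] yaw 0.08 tilt 0.16 F [0.5 0.9 0.7] open 60.0 q7 -0.32
60.0, -15.3, -20.0, -4.6, 0.02, -0.02, -12.32
60.0, -10.7, -22.8, -4.6, 0.02, -0.02, -12.32
60.0, -5.6, -24.6, -4.6, 0.02, -0.02, -12.32
60.0, -0.2, -25.2, -4.5, 0.02, -0.02, -12.32
60.0, 5.2, -24.7, -4.5, 0.02, -0.02, -12.32
60.0, 10.3, -23.0, -4.5, 0.02, -0.02, -12.32
```

View pics/s4.png

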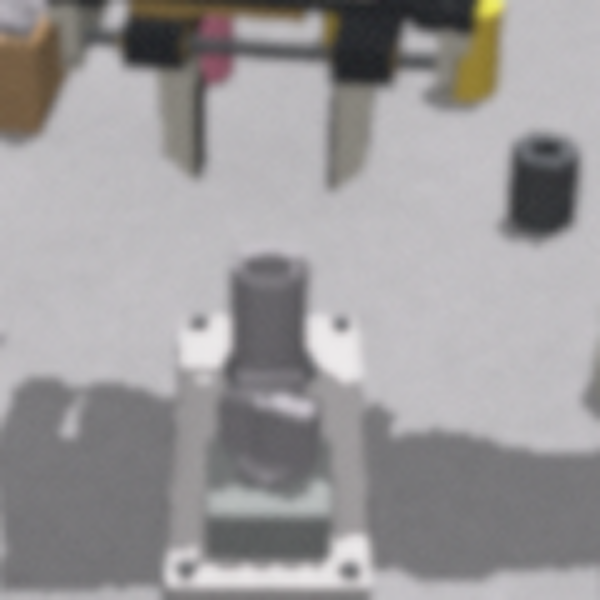

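The sleeve is home: its rim is at crop (268,262) and the pin tip is no longer visible. Next is the wing.

```bash
python3 p.py .5443 .1176 .30 74 8 45
python3 - <<'E'
from m import *
s=load("pics/side3.npz"); print(px(s,[[.5603,-.001,.076],[.5603,-.001,.080]]).round(2), "rim seen", 260+268/5,180+264/5)
E
```

```text
t 14.93 pos [ 0.5616 -0.0021  0.3013] yaw 0.07 tilt 0.05 F [ 0.5 -0.2 -0.9] open 59.8 q7 -0.32
45.0, -2.1, -15.0, 0.1, 0.01, 0.0, -9.24
45.0, 0.3, -15.1, 0.1, 0.01, 0.0, -9.24
45.0, 2.7, -14.9, 0.1, 0.01, 0.0, -9.24
45.0, 5.1, -14.2, 0.2, 0.01, 0.0, -9.24
45.0, 7.3, -13.2, 0.2, 0.01, 0.0, -9.24
45.0, 9.3, -11.9, 0.2, 0.01, 0.0, -9.24
45.0, 11.1, -10.3, 0.2, 0.01, 0.0, -9.24
45.0, 12.6, -8.3, 0.2, 0.01, 0.0, -9.24
[[313.33 232.18]
 [313.33 230.78]] rim seen 313.6 232.8
```

>>> {"method": "arm_command", "body": {"targets": [45, -2, -15, 0, 0, 0, -9.2, 45, 0.5, -15, 0, 0, 0, -9.2, 45, 2.5, -15, 0, 0, 0, -9.2, 45, 5, -14, 0, 0, 0, -9.2, 45, 7.5, -13, 0, 0, 0, -9.2, 45, 9.5, -12, 0, 0, 0, -9.2, 45, 11, -10.5, 0, 0, 0, -9.2, 45, 10, -7, 0, 0, 0, -8, 45, 0, 0, 0, 0, 0, 0, 45, 0, 0, 0, 0, 0, 0]}}

```text
clock: 16.18
ee_pos: [0.5391, 0.1152, 0.2896]
ee_rot: [0.796, 0.606, -0.007, -0.004]
ft_force: [-0.0, -0.8, -0.5]
opening: 0.045
```

```bash
python3 p.py .5443 .1176 .27 74 2 45
```

```text
t 16.18 pos [0.5391 0.1152 0.2896] yaw 74.55 tilt 0.94 F [-0.  -0.8 -0.5] open 45.0 q7 0.56
45.0, 1.9, 2.3, 9.7, -0.42, 0.21, 0.27
45.0, 1.9, 2.2, 9.8, -0.42, 0.21, 0.27
```

>>> {"method": "arm_command", "body": {"targets": [45, 2, 2.3, 8, -0.4, 0.2, 0.2, 45, 2, 2.3, 8, -0.4, 0.2, 0.2, 45, 0, 0, 0, 0, 0, 0, 45, 0, 0, 0, 0, 0, 0]}}

```text
clock: 16.68
ee_pos: [0.545, 0.1165, 0.2716]
ee_rot: [0.8, 0.6, -0.0, 0.0]
ft_force: [-0.3, 0.1, -0.2]
opening: 0.0449
```

```bash
python3 p.py .5443 .1176 .231 74 2 45;python3 - <<'E'
from rig import status
print(status.observe()["joint_pos"].round(2))
from m import *
s=grab("side",4)
p=s["img"][180:300,260:380]; cv2.imwrite("pics/s5.png",cv2.resize(p,None,fx=5,fy=5,interpolation=cv2.INTER_CUBIC))
E
```

```text
t 16.68 pos [0.545  0.1165 0.2716] yaw 73.79 tilt 0.06 F [-0.3  0.1 -0.2] open 44.9 q7 0.53
45.0, 0.5, -0.5, 20.3, -0.0, 0.03, -0.11
45.0, 0.4, -0.5, 20.3, -0.0, 0.03, -0.11
[ 0.21  0.59 -0.73  1.84  0.49  0.9   0.53]
```

View pics/s5.png

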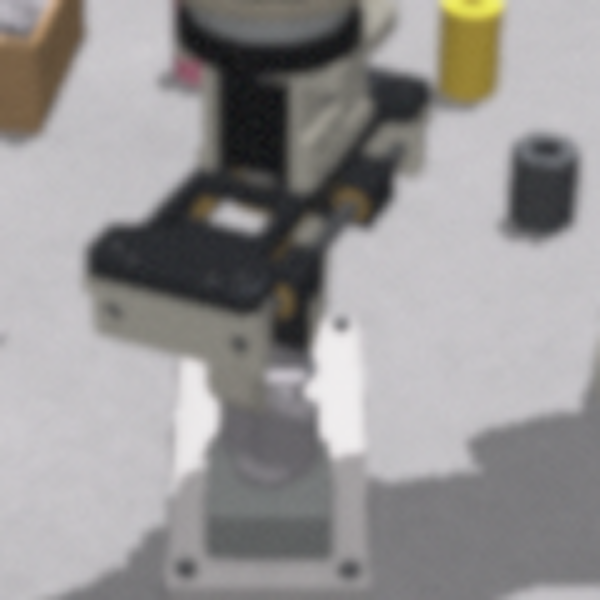

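The open fingers straddle the wing at crop (270,400), so I'll descend.

>>> {"method": "arm_command", "body": {"targets": [45, 0.5, -0.5, 13, 0, 0, 0, 45, 0, 0, 14, 0, 0, 0, 45, 0, 0, 11, 0, 0, 0, 45, 0, 0, 0, 0, 0, 0]}}

```text
clock: 17.23
ee_pos: [0.5444, 0.1169, 0.2305]
ee_rot: [0.8, 0.6, -0.001, 0.0]
ft_force: [0.1, 0.2, -0.2]
opening: 0.045
```

```bash
python3 p.py .5443 .1176 .231 74 1 45
```

```text
t 17.23 pos [0.5444 0.1169 0.2305] yaw 73.78 tilt 0.1 F [ 0.1  0.2 -0.2] open 45.0 q7 0.48
45.0, 0.7, -0.3, -0.5, -0.05, 0.08, -0.22
```

>>> {"method": "arm_command", "body": {"targets": [0, 0, 0, 0, 0, 0, 0, 0, 0, 0, 0, 0, 0, 0, 0, 0, 0, 0, 0, 0, 0, 0, 0, 0, 0, 0, 0, 0, 0, 0, 0, 0, 0, 0, 0]}}

```text
clock: 17.85
ee_pos: [0.5448, 0.1185, 0.2313]
ee_rot: [0.799, 0.601, 0.001, -0.0]
ft_force: [0.5, -0.9, -2.0]
opening: 0.0118
```

```bash
python3 p.py .5443 .1176 .231 74 1 0; python3 -c "
from rig import status;print(status.observe()['moment'])"
```

```text
t 17.85 pos [0.5448 0.1185 0.2313] yaw 73.85 tilt 0.13 F [ 0.5 -0.9 -2. ] open 11.8 q7 0.48
0.0, -1.0, -0.3, 0.3, 0.03, -0.13, -0.15
[-0.36199836 -0.22636161  0.0027061 ]
```

The wing is gripped (11.8 mm). Turning it clockwise, which is positive about tool z.

>>> {"method": "arm_command", "body": {"targets": [0, 0, 0, 0, 0, 0, 8, 0, 0, 0, 0, 0, 0, 8, 0, 0, 0, 0, 0, 0, 8]}}

```text
clock: 18.23
ee_pos: [0.5447, 0.118, 0.2312]
ee_rot: [0.909, 0.416, 0.001, -0.001]
ft_force: [0.3, 1.6, -3.3]
opening: 0.0119
```

```bash
python3 p.py .5446 .1185 .231 -20 9 0; python3 -c "
from rig import status;print(status.observe()['moment'])"
```

```text
t 18.23 pos [0.5447 0.118  0.2312] yaw 49.16 tilt 0.1 F [ 0.3  1.6 -3.3] open 11.9 q7 0.13
0.0, 0.0, -0.0, 0.0, -0.01, -0.01, 7.68
0.0, 0.0, -0.0, 0.0, -0.01, -0.01, 7.68
0.0, 0.0, -0.1, 0.0, -0.01, -0.01, 7.68
0.0, 0.0, -0.1, 0.0, -0.01, -0.01, 7.68
0.0, 0.0, -0.1, 0.0, -0.01, -0.01, 7.68
0.0, 0.0, -0.1, 0.0, -0.01, -0.01, 7.68
0.0, -0.0, -0.1, 0.0, -0.01, -0.01, 7.68
0.0, -0.0, -0.1, 0.0, -0.01, -0.01, 7.68
0.0, -0.0, -0.1, 0.0, -0.01, -0.01, 7.68
[ 0.09708753 -0.19093669  0.08228258]
```

Low forces, and it is turning cleanly. Continuing to about -17°, then I'll feel for the stop, expected near -28°.

>>> {"method": "arm_command", "body": {"targets": [0, 0, 0, 0, 0, 0, 7.5, 0, 0, 0, 0, 0, 0, 7.5, 0, 0, 0, 0, 0, 0, 7.5, 0, 0, 0, 0, 0, 0, 7.5, 0, 0, 0, 0, 0, 0, 7.5, 0, 0, 0, 0, 0, 0, 7.5, 0, 0, 0, 0, 0, 0, 7.5, 0, 0, 0, 0, 0, 0, 7, 0, 0, 0, 0, 0, 0, 3]}}

```text
clock: 19.35
ee_pos: [0.5436, 0.1177, 0.2312]
ee_rot: [0.991, -0.134, -0.001, -0.0]
ft_force: [1.1, 1.5, -3.0]
opening: 0.0118
```

```bash
python3 p.py .5446 .1182 .231 -28 3 0; python3 -c "
from rig import status;print(status.observe()['moment'])"
```

```text
t 19.35 pos [0.5436 0.1177 0.2312] yaw -15.45 tilt 0.08 F [ 1.1  1.5 -3. ] open 11.8 q7 -0.79
0.0, 0.3, -0.2, 0.1, -0.0, 0.03, 4.18
0.0, 0.3, -0.3, 0.1, -0.0, 0.03, 4.18
0.0, 0.2, -0.3, 0.1, -0.0, 0.03, 4.18
[ 0.02149143 -0.26656912  0.04290667]
```

>>> {"method": "arm_command", "body": {"targets": [0, 0, 0, 0, 0, 0, 4, 0, 0, 0, 0, 0, 0, 4, 0, 0, 0, 0, 0, 0, 3]}}

```text
clock: 19.73
ee_pos: [0.5434, 0.1178, 0.2312]
ee_rot: [0.973, -0.232, -0.001, -0.0]
ft_force: [1.3, 1.1, -3.1]
opening: 0.0116
```

```bash
python3 p.py .5446 .1182 .231 -30 2 0; python3 -c "
from rig import status;print(status.observe()['moment'])"
```

```text
t 19.73 pos [0.5434 0.1178 0.2312] yaw -26.8 tilt 0.09 F [ 1.3  1.1 -3.1] open 11.6 q7 -0.95
0.0, 0.4, -0.4, 0.1, 0.0, 0.05, 1.6
0.0, 0.4, -0.5, 0.1, 0.0, 0.05, 1.6
[ 0.03159251 -0.2842367  -0.00682884]
```

>>> {"method": "arm_command", "body": {"targets": [0, 0, 0, 0, 0, 0, 3, 0, 0, 0, 0, 0, 0, 3]}}

```text
clock: 19.98
ee_pos: [0.5433, 0.1179, 0.2313]
ee_rot: [0.959, -0.283, -0.001, 0.0]
ft_force: [1.4, -1.5, -2.8]
opening: 0.0125
```

```bash
python3 p.py .5446 .1182 .231 -36 2 0; python3 -c "
from rig import status;print(status.observe()['moment'])"
```

```text
t 19.98 pos [0.5433 0.1179 0.2313] yaw -32.86 tilt 0.08 F [ 1.4 -1.5 -2.8] open 12.5 q7 -1.04
0.0, 0.5, -0.5, 0.1, 0.01, 0.04, 1.57
0.0, 0.4, -0.5, 0.1, 0.01, 0.04, 1.57
[-0.20866317 -0.24977728  0.79321285]
```

The moment jumped to 0.79 N m, so the screw is against the stop. Holding one row to confirm.

>>> {"method": "arm_command", "body": {"targets": [0, 0, 0, 0, 0, 0, 1.5, 0, 0, 0, 0, 0, 0, 0]}}

```text
clock: 20.23
ee_pos: [0.5432, 0.1179, 0.2313]
ee_rot: [0.956, -0.295, -0.0, 0.0]
ft_force: [0.8, -0.4, -3.0]
opening: 0.0131
```

```bash
python3 p.py .5438 .1180 .231 61 9 0; python3 -c "
from rig import status;print(status.observe()['moment'])"
```

```text
t 20.23 pos [0.5432 0.1179 0.2313] yaw -34.26 tilt 0.07 F [ 0.8 -0.4 -3. ] open 13.1 q7 -1.06
0.0, 0.0, -0.0, 0.0, 0.0, 0.01, -10.58
0.0, 0.1, -0.0, 0.0, 0.0, 0.01, -10.58
0.0, 0.1, -0.0, 0.0, 0.0, 0.01, -10.58
0.0, 0.1, -0.0, 0.0, 0.0, 0.01, -10.58
0.0, 0.1, -0.0, 0.0, 0.0, 0.01, -10.58
0.0, 0.1, 0.0, 0.0, 0.0, 0.01, -10.58
0.0, 0.1, 0.0, 0.0, 0.0, 0.01, -10.58
0.0, 0.1, 0.0, 0.0, 0.0, 0.01, -10.58
0.0, 0.0, 0.0, 0.0, 0.0, 0.01, -10.58
[-0.0912584  -0.38770874  0.865336  ]
```

Seated: the moment is 0.87 N m and the pads are slightly forced open. The stop sits at a jaw yaw of about -30.4°, so the back-off target is +59.5°.

>>> {"method": "arm_command", "body": {"targets": [0, 0, 0, 0, 0, 0, -8, 0, 0, 0, 0, 0, 0, -8, 0, 0, 0, 0, 0, 0, -8, 0, 0, 0, 0, 0, 0, -8, 0, 0, 0, 0, 0, 0, -8, 0, 0, 0, 0, 0, 0, -8, 0, 0, 0, 0, 0, 0, -8, 0, 0, 0, 0, 0, 0, -8, 0, 0, 0, 0, 0, 0, -8, 0, 0, 0, 0, 0, 0, -8, 0, 0, 0, 0, 0, 0, 0]}}

```text
clock: 21.6
ee_pos: [0.5448, 0.1174, 0.2313]
ee_rot: [0.913, 0.407, 0.001, -0.002]
ft_force: [-0.0, 1.2, -2.5]
opening: 0.0121
```

```bash
python3 p.py .5442 .1180 .231 59.5 2 0; python3 -c "
from rig import status;print(status.observe()['moment'])"
```

```text
t 21.6 pos [0.5448 0.1174 0.2313] yaw 48.02 tilt 0.26 F [-0.   1.2 -2.5] open 12.1 q7 0.11
0.0, 0.0, -0.4, 0.1, -0.06, -0.12, -5.74
0.0, 0.1, -0.4, 0.1, -0.06, -0.12, -5.74
[ 0.02655611 -0.2228909   0.08142526]
```

>>> {"method": "arm_command", "body": {"targets": [0, 0, 0, 0, 0, 0, -6, 0, 0, 0, 0, 0, 0, -4.5, 0, 0, 0, 0, 0, 0, 0, 0, 0, 0, 0, 0, 0, 0, 0, 0, 0, 0, 0, 0, 0]}}

```text
clock: 22.22
ee_pos: [0.5449, 0.1174, 0.2313]
ee_rot: [0.875, 0.484, 0.002, -0.002]
ft_force: [1.4, 1.8, -3.9]
opening: 0.0118
```

```bash
python3 p.py .5442 .1180 .231 59.5 1 0
python3 - <<'E'
from rig import status
s=status.observe(); print(s['moment'],abs(s["qvel"]).max())
from m import *
s=grab("side",5); t=grab("top",5)
p=s["img"][180:300,260:380]; cv2.imwrite("pics/s6.png",cv2.resize(p,None,fx=5,fy=5,interpolation=cv2.INTER_CUBIC))
E
```

```text
t 22.23 pos [0.5449 0.1174 0.2313] yaw 57.85 tilt 0.31 F [ 1.4  1.8 -3.9] open 11.8 q7 0.25
0.0, 0.1, -0.9, 0.3, -0.13, -0.28, -1.65
[ 0.08669325 -0.41277903  0.06848065] 0.014396083228583764
```

View pics/s6.png

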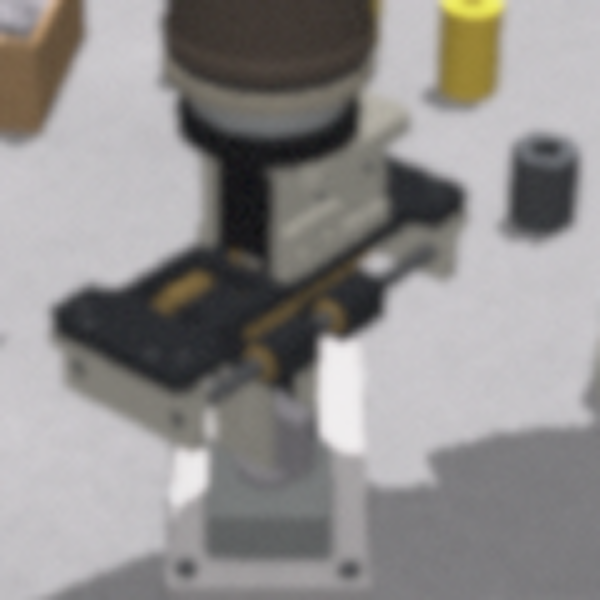

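View pics/side5.png

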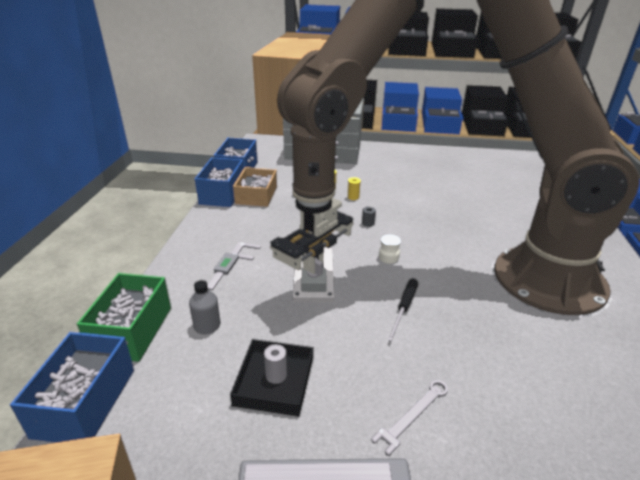

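View pics/top5.png

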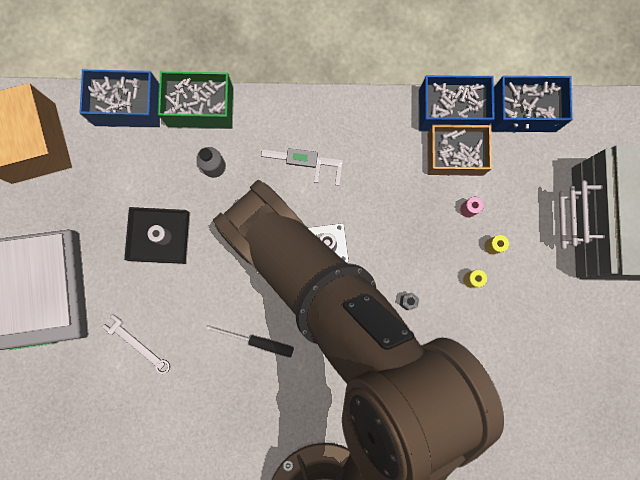

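The top view shows the sleeve on the pin at (328,242), the narrow one in the tray at (156,233), and the bystanders unmoved. Last check, then I hand in.

Run:
```python
from m import *
t=load("pics/top5.npz"); print("expect rim",px(t,[[.5603,-.001,.076]]).round(1))
for o in sub(t,(328,242),7,-1,110,8): print("bore blob",np.round(o[:3],2))
for o in sub(t,(156,233),10,150): print("narrow",np.round(o[:3],2),pt(t,o[:2],.064)[0].round(3))
cv2.imwrite("pics/t5.png",cv2.resize(t["img"][220:265,300:350],None,fx=10,fy=10,interpolation=cv2.INTER_CUBIC))
```

```text
expect rim [[326.7 241.4]]
bore blob [326.54 244.21  94.8 ]
narrow [155.68 233.03 211.88] [0.575 0.373 0.064]
```

View pics/t5.png

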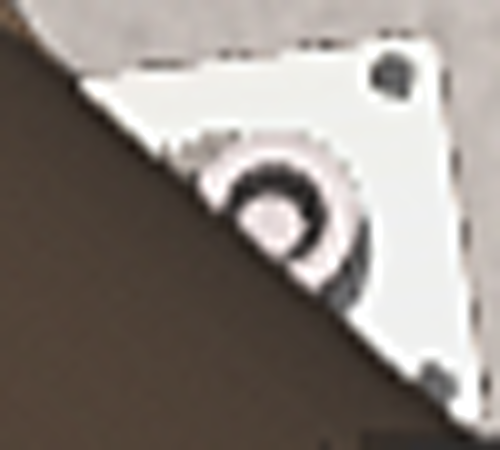

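The pin tip shows inside the sleeve's bore at about (327,242), and the rim centre matches the expected position. Handing in.

```bash
python3 -c "
from rig import env,status
print(env.job_done()); print(status.observe()['opening'])"
```

```text
the job is handed in; nothing more can be done
None
the job is handed in; nothing more can be done
```

The job is done and handed in at about 22 s; the rig gives no verdict.

- **Sleeves:** the narrow-bore sleeve stands upright in the reject tray, near its centre at (0.575, 0.373). The wide-bore sleeve is fully home on the gauge pin. The tool height put its underside at 16 mm, and both cameras show it centred on the pin to within about 1 px (roughly 2 mm).
- **Thumbscrew:** I turned it clockwise until it seated, where the moment rose to about 0.87 N m and the wing twisted about 4° in the pads. I then backed it off about 88°, so the joint should be near 0.66 rad. That value is inferred from the gripper's angle, not measured directly.
- **Final hold:** the wing was still gripped at the last check (11.8 mm opening, set to close fully), with the arm at rest.
- **Other checks:** the bystanders look unmoved in the last pictures. The side camera put the pin about 2 mm off from the top camera in x; I corrected for that before inserting the sleeve. The arm hid part of the sleeve's rim in the last top view, so the final centring check there used only the visible part.

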